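Close the cold solder pot

ROBOT

A 6-joint arm with a two-finger parallel gripper is mounted at the origin on the work surface. World frame = base frame: x ahead of the robot, y to its left, z up, the work surface at z = 0. Lengths are in mm, angles in rad, forces in N, time in s.
With the tool pointing down it reaches from about 275 to 825 mm from the base axis. Payload 4.9 kg.
Tool frame: the origin (TCP) lies at the very end of the fingers, on their centre line; the grasp point (between the pads) lies 19 mm behind it; z points along the fingers, y is the direction in which the jaws open and shut (so a half turn about z gives the same grasp; the last joint's range is limited). The gripper opens to 85 mm and grips with 20 to 120 N. Pads are 22 mm wide; open, the fingers measure 114 mm over their backs; the gripper's body (76 mm by 85 mm) begins 54 mm behind the grasp point. The pads swing forward as they close: fully open they stand 13 mm farther back than shut.
Start: joints at [-1.27, 0.326, -0.193, 1.052, 0, 1.437], TCP at [231.69, -498.837, 231.281] pointing down, gripper open.
Joint ranges: [-2.65, 2.65], [-0.97, 1.79], [-1.3, 1.35], [-1.93, 2.1], [-1.47, 1.37], [-3.14, 3.14]. Speed limits (rad/s): [2.57, 2.57, 3.14, 3.14, 3.14, 3.14].

INTERFACE

Orientations are given as [roll, pitch, yaw] about the fixed x, y, z axes, in that order (R = Rz(yaw) Ry(pitch) Rx(roll)).
In Python, from bench import bot, solve_ik, imaging gives the robot as it stands. Calls block until the motion is done:
- bot.move_ptp(position, orientation): joint-space move of the TCP to a pose.
- bot.movel(position, rot=None, max_speed=150, threshold=None): straight line of the TCP; rot=None keeps the orientation; max_speed is the mean speed in mm/s. With threshold (N) it stops when the force on the tool has changed by that much, and returns True; else False.
- bot.move_j(angles): joint-space move.
- bot.grip(opening, effort=None): opening from 0.0 (shut) to 1.0 (fully open); effort is the grip in N (None keeps the last); returns when the fingers have stopped.
- bot.dwell(seconds).
- solve_ik(position, orientation): joint angles nearest the present ones, or None.
- bot.get_state(): the state.
- imaging.capture(name): name is "scene" or "side" or "wrist"; returns the picture (420x560x3 uint8, blue, green, red); there is no depth.
- imaging.camera_model(name): a dict with "K" (3x3 intrinsics, pixels), "k1" (the pictures are not rectified: a ray, as slopes to the right and down, at radius r is drawn at 1 + k1 r^2 times it, then the intrinsics apply), "position" and "rotation" of the camera in the world. Camera axes: x right, y up, looking along -z (the intrinsics and any distortion apply to the point x, -y, -z); pixel columns grow to the right and rows downward; lengths in mm; the calibration is good to about 2 mm. A picture is of the moment at which its call begins: read the wrist's pose just before it. camera_model takes no time and is no camera call; for the wrist camera it gives the pose at the moment of the call.
A pose or a line that the arm cannot do raises bot.IKError and nothing moves.
- bot.sign_off(): hands the job in, once; it reports no verdict.
The state is a dict: "t": time; "qpos": joint angles; "joint_velocities": joint speeds; "effort": joint torques, N m; "tcp_pos": TCP position; "orientation": TCP orientation; "contact_force": force on the tool from outside, world axes, zero at the start; "wrist_torque": the same for the moment, N m; "opening": opening from 0.0 (shut) to 1.0 (fully open).
Only numpy, scipy, OpenCV 4.12 (cv2) and the standard library are available. Lean on these libraries where they do the work, as an engineer would, in place of code of your own. Each camera call takes 0.05 s, during which the arm holds its last target.

TASK

Close the cold solder pot: set its cover on the rim and turn it until its lugs drop into the rim's notches and it sits fully home and level, then lower the red-tipped hold-down lever onto it. Leave the spool, the cup and the tin standing where they are.

Things in the scene. Friction and masses are not known exactly. Their poses are not given: they have to be found in the camera images.
- cover_knob (a point): Centre of the loose cover's black round knob (30 mm diameter, 32 mm tall), half-way up; z up along its axis. The cover (about 0.2 kg) lies on the bench right way up, its lowest face 38 mm below this point. Between knob and disc is a neck of 16 mm diameter, 8 mm tall.
- cover_disc (a point): Centre of the top face of the cover's copper-coloured disc (108 mm diameter, 4 mm thick), 24 mm below the knob's centre. Under the disc: a plug of 77 mm diameter, 10 mm deep, tapered to 68 mm at its foot, and on the plug's side, against the disc, four lugs along this point's +x, -x, +y, -y: 9 mm wide, 5 mm tall, reaching 49.5 mm from the axis.
- pot_rim (a point): Centre of the pot's mouth at the rim's top, 102 mm above the bench; axes turn with the fixed housing. The rim is a steel ring, 82 mm inside (2.5 mm play round the plug), 102 mm outside. Lugs on top of the rim: knob centre 33 mm above this point, cover free to turn. Lugs in the notches: disc lies on the rim, knob centre 28 mm above this point.
- pot: Fixed solder pot, a blue drum; origin on the bench under the mouth's axis. Its rim has four notches, 90 degrees apart, 13 mm wide, 6 mm deep. The rim is clamped at another angle each time, which no reading gives: find the notches by feel (turn the cover under light pressure, at most a quarter turn; it can drop over some 5 degrees of turn) or by sight.
- lever (a joint): Hold-down lever's angle in rad: 0 = level, its rubber pad lying on the seated cover; 1.57 = upright. It starts raised; stiff pivot (0.05 N m), stays where it is left. Range -0.05 to 1.6.
- lever_hinge (a point): The lever's pivot, on a grey head beside the pot, 90 mm from the mouth's axis (along +y of pot_rim) and 12 mm above the rim's top. The lever swings in the upright plane through this point and the mouth's axis; lowering brings its tip towards the mouth's axis and down.
- lever_tip (a point): Free end of the lever, 58 mm from the pivot, in the middle of its thickness; the lever is a steel bar 14 mm wide and 6 mm thick, with a red 20 mm wide, 16 mm long, 7 mm thick end.
- spool: Bystander: steel solder spool, 52 mm diameter, 44 mm tall, standing; origin at the centre of its underside.
- cup: Bystander: clear plastic cup, 66 mm across, 65 mm tall, standing; origin at the centre of its underside.
- tin: Bystander: small round jar with yellow cap, 56 mm diameter, 40 mm tall, standing; origin at the centre of its underside.
There are look-alikes about, which are no part of the job. Of the things like the part that bears cover_knob, leave any that is green or turquoise; of the rest the smaller one is meant.

How it is judged (in metres and radians):
On the way, in this order (a step that is already met when the one before it is completed fails the run):
1. the cover sits home and level on the rim, lugs in the notches, while the lever is still raised (horizontal distance between cover_knob and pot_rim below 0.005 m and z of cover_knob in the frame of pot_rim between 0.025 and 0.0295 m and angle between cover_knob's own z axis and vertical below 0.03 rad and value of joint lever above 0.5 rad), for 0.2 s.
2. the lever is lowered onto the cover (value of joint lever below 0.06 rad), for 0.2 s.
At the end, for the whole second after the job is handed in: The cover lies at rest in the pot's rim with its lugs in the notches: knob centre within 5 mm of the mouth's axis, 25 to 29.5 mm above the rim's top, tilted less than 0.03 rad; the lever is down on it, below 0.06 rad (horizontal distance between cover_knob and pot_rim below 0.005 m and z of cover_knob in the frame of pot_rim between 0.025 and 0.0295 m and angle between cover_knob's own z axis and vertical below 0.03 rad and value of joint lever below 0.06 rad and linear speed of cover below 0.02 m/s); the robot touches nothing.
It fails at once if the spool is moved more than 30 mm or tipped over (distance of spool from where it was at the start of the episode above 0.03 m or angle between spool's own z axis and vertical above 0.5 rad).
It fails at once if the cup is moved more than 30 mm or tipped over (distance of cup from where it was at the start of the episode above 0.03 m or angle between cup's own z axis and vertical above 0.5 rad).
It fails at once if the tin is moved more than 30 mm or tipped over (distance of tin from where it was at the start of the episode above 0.03 m or angle between tin's own z axis and vertical above 0.5 rad).
It also fails if it takes over 69 s, if anything falls off the work surface, if the arm or the gripper's body presses on something with over 40 N, if the wrist force passes 120 N, or if a joint passes its speed limit or range.

## Working session

There is one attempt and no reset: what is moved stays moved. The work goes in short steps, each a Python script; the robot and the scene stay as the last script left them, time stands still between calls to the robot, and variables do not carry over. Pictures are saved under pics/ and viewed, and the job is handed in when it is done.

```bash
ls; mkdir -p pics
python3 - <<'E'
from bench import bot, imaging
import cv2,json
for n in ["scene","side","wrist"]:
    m=imaging.camera_model(n); print(n,{k:(v.tolist() if hasattr(v,'tolist') else v) for k,v in m.items()})
    cv2.imwrite(f"pics/{n}0.png",imaging.capture(n))
print(bot.get_state())
E
```

```text
pics
scene {'K': [[456.5283699843147, 0.0, 276.64248754007144], [0.0, 456.5283699843147, 214.48923433710672], [0.0, 0.0, 1.0]], 'k1': -0.07307630704782332, 'position': [1002.7028821385231, 573.5636049689423, 1074.1081879458548], 'rotation': [0.6047501895383733, -0.008881802490896318, 2.394107223563701]}
side {'K': [[459.8241359569509, 0.0, 273.3692067737758], [0.0, 459.8241359569509, 200.06425898759753], [0.0, 0.0, 1.0]], 'k1': 0.026531165844564726, 'position': [203.12322895531256, 669.7124481969838, 944.6970642807235], 'rotation': [0.6867527223979224, 0.009087243333638861, -2.6215100513985563]}
wrist {'K': [[301.20713310311146, 0.0, 273.72353374689436], [0.0, 301.20713310311146, 207.32051386052225], [0.0, 0.0, 1.0]], 'k1': -0.06650332275476346, 'position': [299.0474293021129, -465.73985987582597, 373.1638106536534], 'rotation': [-0.30056320529001507, 0.002074536579645958, -1.1361274212299939]}
{'t': 0.15, 'qpos': array([-1.27021574e+00,  3.26775224e-01, -1.93341369e-01,  1.05198570e+00,
       -1.47429534e-05,  1.43663486e+00]), 'joint_velocities': array([-8.96989124e-04, -1.02642076e-03,  2.39902501e-03,  2.09255981e-03,
       -1.79225657e-03,  2.58461078e-05]), 'effort': array([ 1.44309317e-03, -4.43704033e+01,  2.62664706e+01,  1.04135045e-02,
       -5.07038226e-05,  5.61305967e-06]), 'tcp_pos': array([ 231.54420238, -498.41232496,  230.6857063 ]), 'orientation': array([-3.14029645e+00, -1.60074807e-04,  4.34741958e-01]), 'contact_force': array([ 0.72045913, -0.09435824,  0.33200697]), 'wrist_torque': array([-0.00371106,  0.02478165,  0.0126171 ]), 'opening': 0.9973229333267137}
```

View pics/scene0.png

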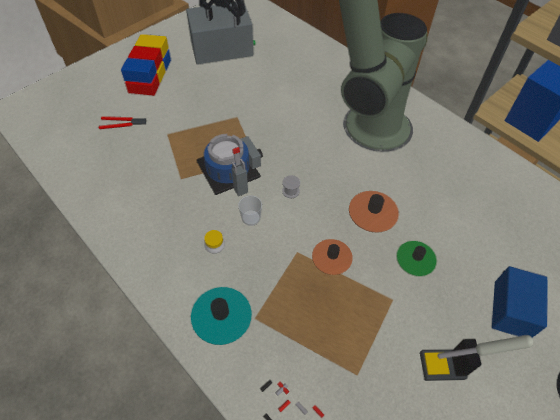

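View pics/side0.png

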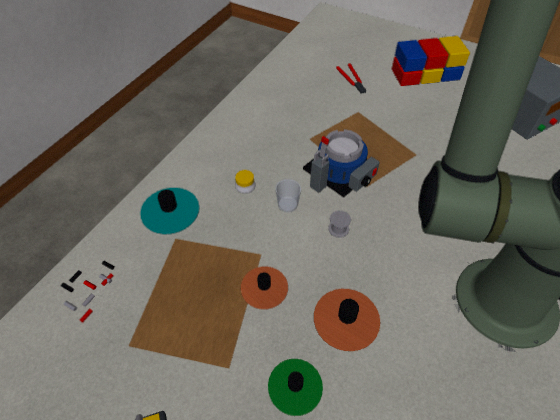

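View pics/wrist0.png

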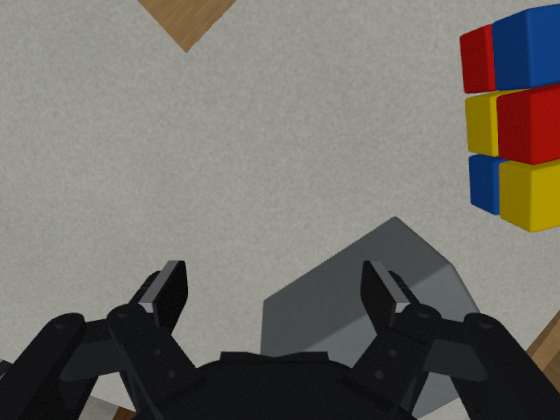

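Candidates, scene pixels: large orange (375,208), small orange (332,256), green (417,257), turquoise (221,313). Green and turquoise are excluded, and the smaller of the rest is the orange one at (332,256), seen at (264,286) in the side view. The lever points up at (237,155) in the scene view. I'll take close crops next.

```bash
cat > h.py <<'E'
import numpy as np, cv2
from scipy.spatial.transform import Rotation as R
from scipy.optimize import least_squares
from bench import bot, solve_ik, imaging
def cam(n):
    m=imaging.camera_model(n); return m
def proj(m,P):
    P=np.atleast_2d(P); Rm=R.from_euler('xyz',m['rotation']).as_matrix()
    p=(P-np.array(m['position']))@Rm
    s=np.stack([p[:,0]/-p[:,2],-p[:,1]/-p[:,2]],1)
    r2=(s**2).sum(1,keepdims=True); s=s*(1+m['k1']*r2)
    K=np.array(m['K']); return s*[K[0,0],K[1,1]]+K[:2,2]
def ray(m,uv):
    K=np.array(m['K']); d=(np.array(uv,float)-K[:2,2])/[K[0,0],K[1,1]]
    s=d.copy()
    for _ in range(20): s=d/(1+m['k1']*(s@s))
    Rm=R.from_euler('xyz',m['rotation']).as_matrix()
    return np.array(m['position']),Rm@np.array([s[0],-s[1],-1.])
def onz(m,uv,z):
    o,d=ray(m,uv); return o+d*(z-o[2])/d[2]
def tri(obs,x0=(450,-50,50)):
    f=lambda x:np.concatenate([(proj(m,x)-uv).ravel() for m,uv in obs])
    r=least_squares(f,x0); return r.x,np.abs(r.fun).max()
def crop(src,dst,x0,y0,x1,y1,k):
    im=cv2.imread(src)[y0:y1,x0:x1]; cv2.imwrite(dst,cv2.resize(im,None,fx=k,fy=k,interpolation=cv2.INTER_CUBIC))
E
python3 - <<'E'
from h import *
crop('pics/scene0.png','pics/sc_pot.png',190,120,270,200,8)
crop('pics/side0.png','pics/sd_pot.png',300,120,390,210,6)
crop('pics/scene0.png','pics/sc_cov.png',300,185,460,285,5)
crop('pics/side0.png','pics/sd_cov.png',230,250,390,360,5)
S,D=cam('scene'),cam('side')
print(tri([(S,[332,251]),(D,[264,281])]), onz(S,[332,257],14), onz(D,[264,287],14))
# sizes of the disc
print([np.linalg.norm(onz(D,a,14)-onz(D,b,14)) for a,b in [([241,287],[288,287]),([314,320],[380,320])]])
E
```

```text
(array([481.92899607, 239.86467123,  38.14336167]), np.float64(0.6036099065354392)) [482.53904455 242.83043935  14.        ] [481.65292697 243.06295633  14.        ]
[np.float64(106.4619836523618), np.float64(141.42411761613886)]
```

View pics/sc_pot.png

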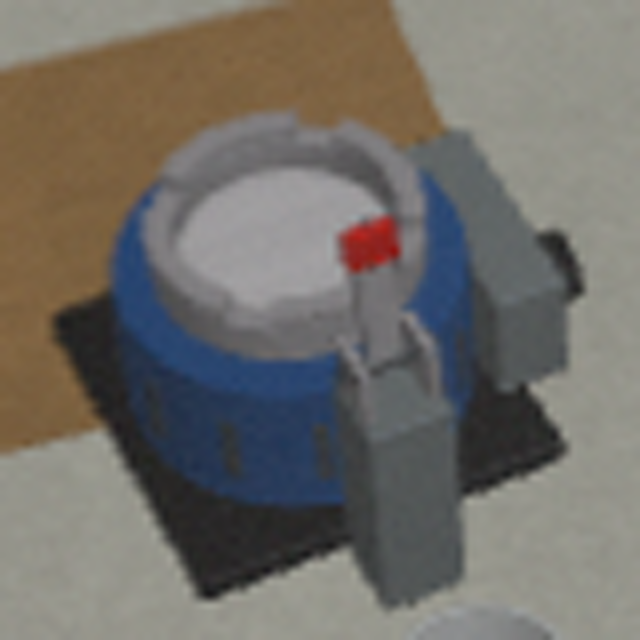

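View pics/sd_pot.png

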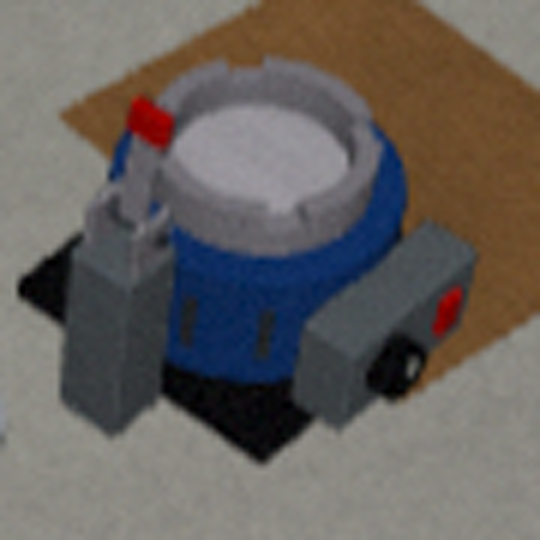

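View pics/sc_cov.png

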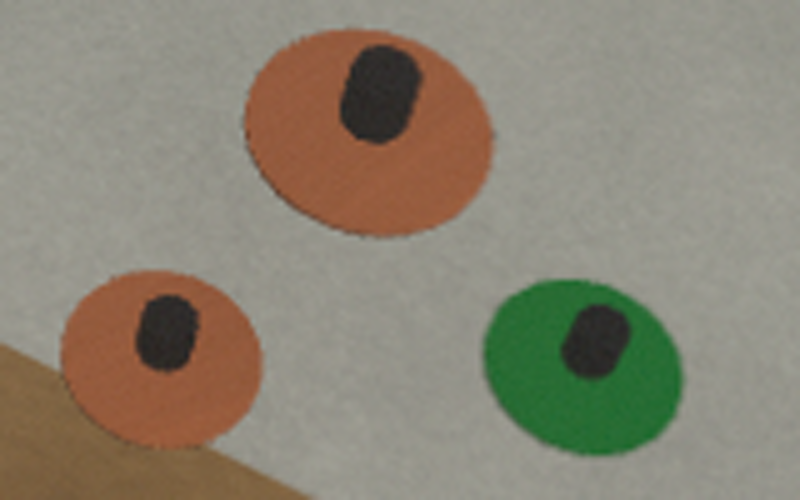

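View pics/sd_cov.png

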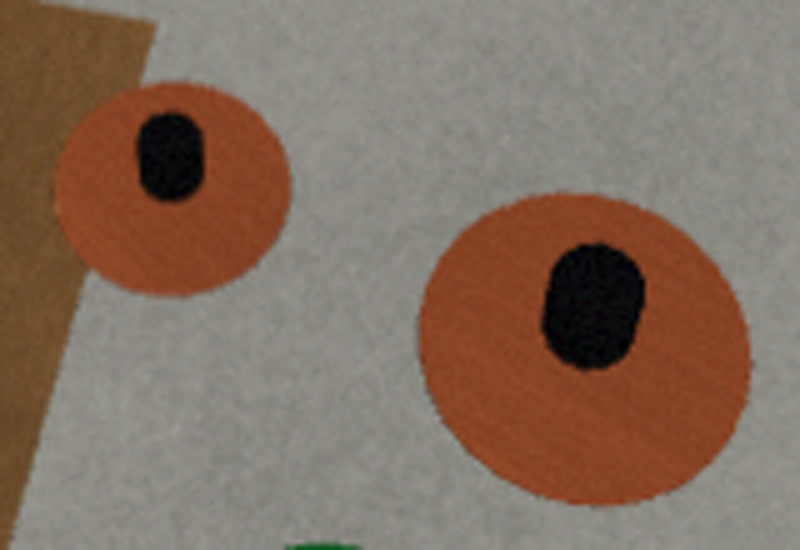

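Run:
```python
from h import *
S,D=cam('scene'),cam('side')
c,e=tri([(S,[225.6,149.4]),(D,[345,145.8])],(400,-150,100)); print('rim',c,e)
tip=tri([(S,[190+368/8,120+245/8]),(D,[300+150/6,120+122/6])],(400,-100,150)); print('tip',tip)
for n,a,b in [('spool',[291,187],[340,224]),('cup',[250,210],[288,196]),('tin',[214,241],[245,181])]:
    print(n,tri([(S,a),(D,b)])) 
print('mat thickness', onz(S,[303,256],0), onz(D,[261,254],0))
# wrist offset in tool frame
W=cam('wrist'); s=bot.get_state(); T=R.from_euler('xyz',s['orientation'])
print(T.inv().apply(np.array(W['position'])-s['tcp_pos']), (T.inv()*R.from_euler('xyz',W['rotation'])).as_matrix().round(3))
for y in [0.43,-0.5,-1.1,-1.57,1.57,2.5]:
  q=solve_ik([420,-130,330],[np.pi,0,y]); print(y,q)
  q=solve_ik([482,241,45],[np.pi,0,y]); print(y,q)
```

```text
rim [ 485.64558711 -190.69852957   88.05470729] 0.16073679783789885
tip (array([ 509.93086354, -105.95434844,  167.21836048]), np.float64(0.15973288452153156))
spool (array([403.98262047,   3.05694662,  21.97776066]), np.float64(0.058738792824698294))
cup (array([554.02183489,  -4.36137465,  37.24657972]), np.float64(0.7332754187439718))
tin (array([685.39132635,  -2.74158762,  22.76379807]), np.float64(0.15735318137851095))
mat thickness [531.08535175 183.27842069   0.        ] [537.62505499 163.20619088   0.        ]
[  75.00081118   -1.33610227 -142.56214352] [[-0.     0.955  0.296]
 [ 1.    -0.     0.001]
 [ 0.001  0.296 -0.955]]
0.43 [-0.46836555  0.066827   -0.265823    1.23814633  0.          2.24322711]
0.43 [ 0.32664297  0.5044337  -0.45575089  0.61061173  0.          3.03823563]
-0.5 [-0.46836555  0.066827   -0.265823    1.23814633  0.         -3.1099582 ]
-0.5 [ 0.32664297  0.5044337  -0.45575089  0.61061173  0.         -2.31494968]
-1.1 [-0.46836555  0.066827   -0.265823    1.23814633  0.         -2.5099582 ]
-1.1 [ 0.32664297  0.5044337  -0.45575089  0.61061173  0.         -1.71494968]
-1.57 [-0.46836555  0.066827   -0.265823    1.23814633  0.         -2.0399582 ]
-1.57 [ 0.32664297  0.5044337  -0.45575089  0.61061173  0.         -1.24494968]
1.57 [-0.46836555  0.066827   -0.265823    1.23814633  0.          1.10322711]
1.57 [ 0.32664297  0.5044337  -0.45575089  0.61061173  0.          1.89823563]
2.5 [-0.46836555  0.066827   -0.265823    1.23814633  0.          0.17322711]
2.5 [ 0.32664297  0.5044337  -0.45575089  0.61061173  0.          0.96823563]
```

The target is the small orange cover at about (482,242); its disc measures about 106 mm across, against 141 mm for the other orange one. Next is a look at the rim with the wrist camera.

Run:
```python
from h import *
bot.move_ptp([480,-190,215],[np.pi,0,np.pi])
bot.dwell(0.2)
W=cam('wrist'); im=imaging.capture('wrist'); cv2.imwrite('pics/w1.png',im)
import json; json.dump({k:np.array(v).tolist() for k,v in W.items()},open('w1.json','w'))
s=bot.get_state(); print(s['t'],s['tcp_pos'],s['orientation'],s['contact_force'])
crop('pics/w1.png','pics/w1c.png',180,100,380,250,4)
```

```text
2.1083 [ 479.84773516 -190.51129947  214.97645327] [-3.14154730e+00 -3.75976961e-05  3.14046181e+00] [0.14606994 0.15236935 0.60945123]
```

View pics/w1.png

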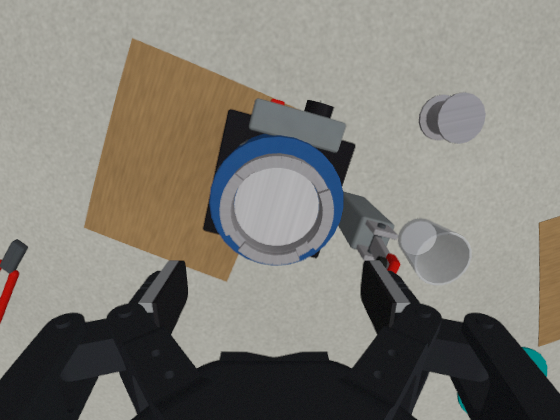

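View pics/w1c.png

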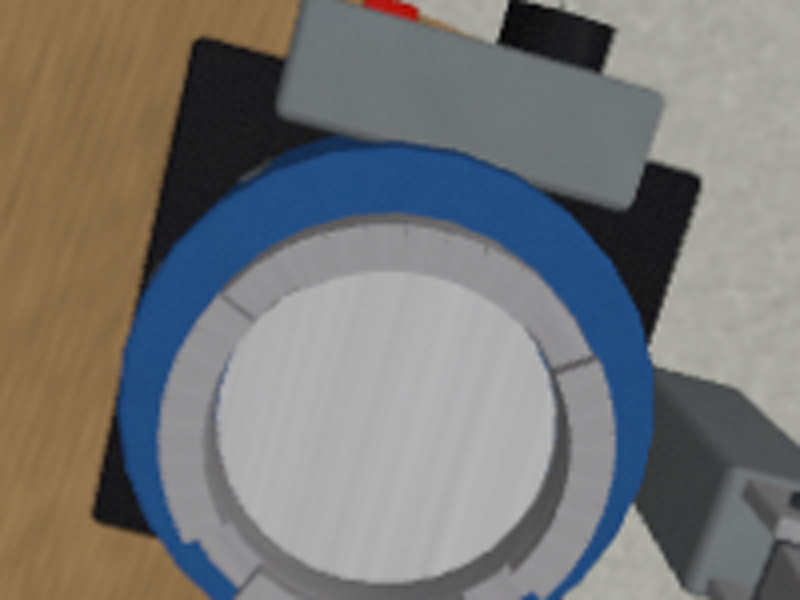

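Run:
```python
from h import *
crop('pics/w1.png','pics/w1d.png',205,145,350,270,5)
```

```text
(no output)
```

View pics/w1d.png

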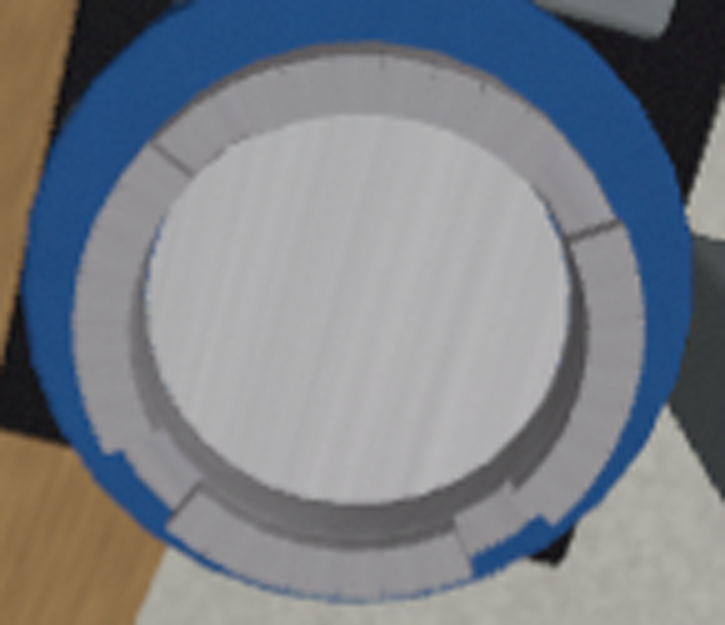

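Run:
```python
from h import *
import json; W=json.load(open('w1.json'))
px=lambda p:[205+(p[0]+.5)/5-.5,145+(p[1]+.5)/5-.5]
out=[(72,325),(645,330),(360,55),(155,145),(622,228),(360,603),(240,580),(80,400),(640,390),(490,85),(220,100)]
P=np.array([onz(W,px(p),102)[:2] for p in out])
r=least_squares(lambda x:np.hypot(*(P-x[:2]).T)-x[2],[485,-190,51]); print(r.x,r.fun.round(1))
c=r.x[:2]
for n,ps in dict(LLa=[(150,430),(105,455)],LLb=[(203,487),(168,527)],LRa=[(455,517),(473,577)],LRb=[(510,487),(552,522)],UL=[(155,145),(195,175)],UR=[(620,225),(570,240)]).items():
    q=np.array([onz(W,px(p),102)[:2]-c for p in ps]); print(n,np.degrees(np.arctan2(q[:,1],q[:,0])).round(1),np.hypot(*q.T).round(1))
# lever head/tip
t=np.array([509.9,-105.95])-c; print('tip dir',np.hypot(*t),np.degrees(np.arctan2(t[1],t[0])))
print(onz(W,[392,264],172)[:2]-c)
```

```text
[ 488.49977135 -187.08542081   51.28430257] [ 0.2 -0.2  0.7 -0.4 -0.4 -0.2  0.1  0.3  0.2  0.6 -0.9]
LLa [-67.4 -66. ] [41.3 51.1]
LLb [-46.7 -45.3] [39.6 50.1]
LRa [28.1 25.1] [37.7 50.5]
LRb [45.6 46.2] [38.9 49.7]
UL [-136.2 -137.8] [50.8 42.4]
UR [116.2 118.1] [50.7 41.8]
tip dir 83.91022759968897 75.22421116655067
[13.39537792 79.59715191]
```

Rim centre is about (488.5,-187.1), with notches at about 35° (mod 90°). Moving over the cover for one close look.

Run:
```python
from h import *
import json
q=solve_ik([482,241,160],[np.pi,0,-2.34]); print(q)
p=solve_ik([488.5,-187,170],[np.pi,0,-2.34]); print(p)
bot.move_ptp([460,-60,260],[np.pi,0,-2.7]) if False else None
bot.movel([480,-190,240],max_speed=200)
bot.move_ptp([482,241,160],[np.pi,0,-2.34])
bot.dwell(0.2)
W=cam('wrist'); im=imaging.capture('wrist'); cv2.imwrite('pics/w2.png',im)
json.dump({k:np.array(v).tolist() for k,v in W.items()},open('w2.json','w'))
s=bot.get_state(); print(s['t'],s['tcp_pos'],s['qpos'])
c=proj(W,[482,241,54])[0]; print(c)
```

```text
[ 0.32664297  0.36479598 -0.3302294   0.87577094  0.         -0.47494968]
[-0.50677185  0.32761652 -0.35740614  0.88577367  0.         -1.3083645 ]
4.2417 [482.48969998 240.28867658 160.18368085] [ 3.25120946e-01  3.64556794e-01 -3.30069730e-01  8.75793607e-01
 -5.94261782e-05 -4.74953543e-01]
[273.05416858 205.93989785]
```

View pics/w2.png

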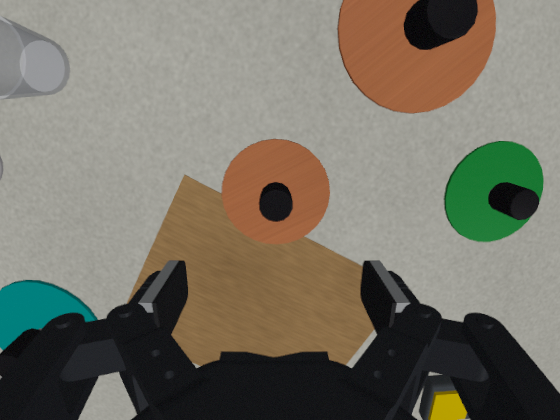

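Run:
```python
from h import *
import json; W=json.load(open('w2.json'))
im=cv2.imread('pics/w2.png'); hsv=cv2.cvtColor(im,cv2.COLOR_BGR2HSV)
m=((hsv[...,0]<12)&(hsv[...,1]>110)&(hsv[...,2]>100)).astype(np.uint8)
n,l,st,ce=cv2.connectedComponentsWithStats(m)
i=l[165,275]; print(st[i])
cs,_=cv2.findContours((l==i).astype(np.uint8),cv2.RETR_EXTERNAL,cv2.CHAIN_APPROX_NONE)
c=max(cs,key=len)[:,0]
for z in (14,16):
    P=np.array([onz(W,p,z)[:2] for p in c])
    r=least_squares(lambda x:np.hypot(*(P-x[:2]).T)-x[2],[482,242,54],loss='soft_l1'); print(z,r.x,np.abs(r.fun).max())
b=(im.max(2)<45).astype(np.uint8); n,l,st,ce=cv2.connectedComponentsWithStats(b)
i=l[200,275]; print(st[i])
x,y,w,h=st[i][:4]
# knob top ellipse radius 15 at z=54, bottom at 22
for z,cc in [(54,(x+w/2,y+h-w/2))]: print('knob',onz(W,cc,54),onz(W,(x+w/2,y+h-.5),54))
print([proj(W,[r.x[0],r.x[1],z])[0] for z in (54,38,22)])
crop('pics/w2.png','pics/w2c.png',215,130,335,250,5)
```

```text
[ 222  139  108  105 7504]
14 [479.96488424 242.07746567  52.63531935] 2.242333081844272
16 [479.61026053 241.69553939  52.2706504 ] 2.2267007143293966
[260 183  32  38 992]
knob [479.5868458  242.16350118  54.        ] [489.45391941 252.36330389  54.        ]
[array([275.60312144, 204.64550114]), array([275.49275529, 199.60468418]), array([275.39396461, 195.0953576 ])]
```

View pics/w2c.png

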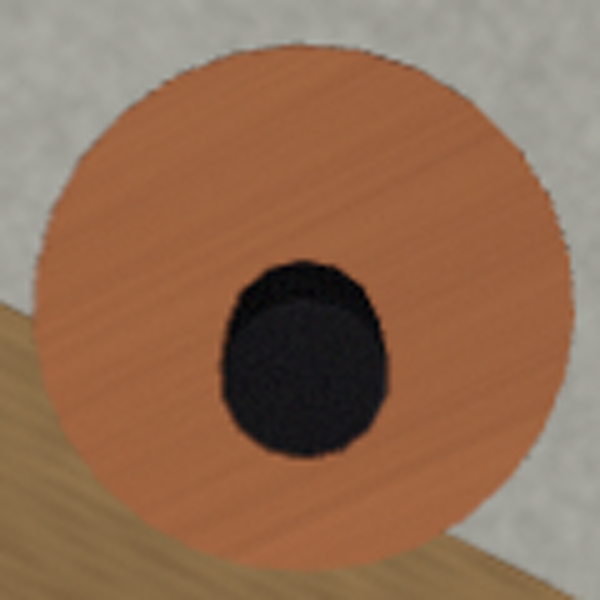

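Run:
```python
from h import *
import json; W=json.load(open('w2.json'))
f=lambda p:onz(W,[215+p[0]/5,130+p[1]/5],14)[:2]
for a,b in [((240,560),(570,440)),((60,250),(330,130))]:
    d=f(b)-f(a); print('grain deg',np.degrees(np.arctan2(d[1],d[0])))
s0=bot.get_state()
bot.movel([479.8,242.1,21],max_speed=120,threshold=6)
print(bot.get_state()['tcp_pos'],bot.get_state()['contact_force'])
bot.grip(0.0,40)
s=bot.get_state(); print(s['opening'],s['tcp_pos'],s['contact_force'])
bot.movel([479.8,242.1,110],max_speed=120)
bot.dwell(.2)
s=bot.get_state(); print(s['t'],s['opening'],s['tcp_pos'],s['contact_force']-s0['contact_force'],s['wrist_torque']-s0['wrist_torque'])
for n in ('wrist','side'): cv2.imwrite(f'pics/{n}3.png',imaging.capture(n))
```

```text
grain deg 157.24338860958585
grain deg 159.71982893248642
[480.39555071 242.31383649  21.64064757] [-0.21349251  0.08266965  0.10626676]
0.34235906241356223 [480.36255724 241.9459043   21.49448811] [ 0.05054473 -2.05148554  5.56821651]
7.2 0.33724017262346445 [479.20070185 241.88328922 109.12875209] [ 0.18692405  0.63381235 -1.89815063] [ 0.00305441 -0.01827842 -0.03122758]
```

View pics/wrist3.png

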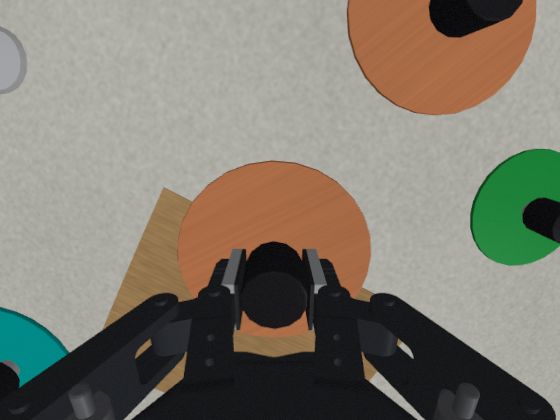

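View pics/side3.png

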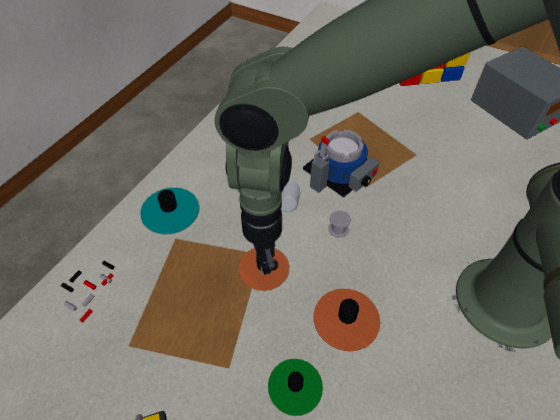

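Cover held level (1.9 N). Carrying it over the lever to the pot and lowering it until it touches the rim.

Run:
```python
from h import *
yaw=-2.34-np.radians(15); o=[np.pi,0,yaw]
bot.movel([479.5,242,225],max_speed=200)
bot.move_ptp([488.5,-187.1,225],o)
bot.movel([488.5,-187.1,140],max_speed=120,threshold=12)
bot.dwell(.2); s0=bot.get_state(); print(s0['t'],s0['tcp_pos'],s0['contact_force'])
hit=bot.movel([488.5,-187.1,112],max_speed=25,threshold=4)
s=bot.get_state(); print(s['t'],hit,s['tcp_pos'],s['contact_force']-s0['contact_force'],s['wrist_torque']-s0['wrist_torque'])
for n in ('wrist','side','scene'): cv2.imwrite(f'pics/{n}4.png',imaging.capture(n))
crop('pics/side4.png','pics/side4c.png',270,80,410,220,5)
```

```text
10.6667 [ 489.07323987 -187.39987388  140.83433293] [ 0.34885662 -0.10555204 -3.17179554]
11.4833 True [ 488.34497114 -187.01379674  118.4771636 ] [-0.78728036  0.74205304  8.10186875] [-0.03658991 -0.01749743  0.04107743]
```

View pics/wrist4.png

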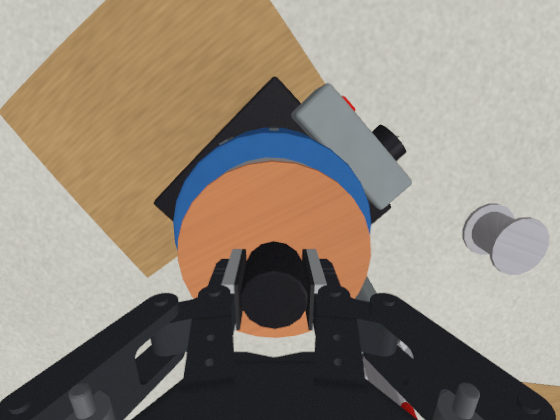

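View pics/side4c.png

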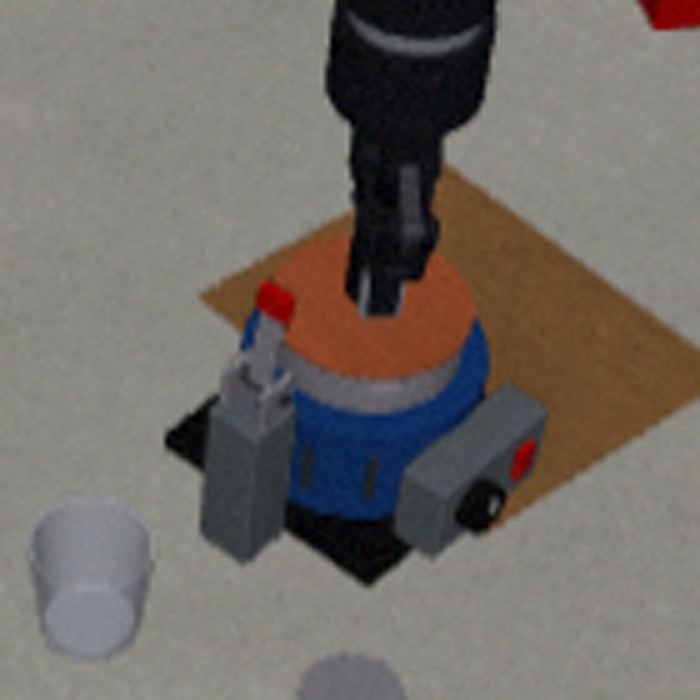

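Contact came at TCP z = 118.5, which is exactly lugs-on-rim height. Now turning under light pressure.

Run:
```python
from h import *
o=bot.get_state()['orientation']; yaw0=-2.34-np.radians(15)
zt=117.3
for k in range(0,15):
    yaw=yaw0-np.radians(2.5*k)
    bot.movel([488.5,-187.1,zt],[np.pi,0,yaw],max_speed=60)
    s=bot.get_state(); f=s['contact_force']; print(k,round(s['t'],2),s['tcp_pos'].round(2),f.round(1),s['wrist_torque'].round(2),round(s['opening'],3))
    if f[2]<-1.0 and s['tcp_pos'][2]<117.9: print('drop?');break
    if f[2]>14: zt+=0.3
    if f[2]<4: zt-=0.3
```

```text
0 11.88 [ 488.38 -187.03  118.47] [-4.3  2.  10.1] [ 0.45  0.82 -0.04] 0.338
1 12.13 [ 488.76 -187.21  118.44] [-3.2  1.5 10.3] [0.31 0.61 0.06] 0.34
2 12.38 [ 489.04 -187.33  118.43] [-1.9  1.3  8.8] [ 0.27  0.46 -0.02] 0.338
3 12.63 [ 489.26 -187.43  118.45] [-1.9  0.3  8.2] [ 0.21  0.36 -0.04] 0.341
4 12.88 [ 489.45 -187.46  118.43] [-0.6  1.3  7.1] [ 0.22  0.23 -0.04] 0.334
5 13.13 [ 489.58 -187.49  118.42] [-0.2  0.3  7.7] [ 0.19  0.14 -0.05] 0.339
6 13.38 [ 489.71 -187.47  118.39] [-0.2  1.1  5.8] [0.19 0.05 0.02] 0.34
7 13.63 [ 489.79 -187.43  118.3 ] [0.8 1.2 5.8] [ 0.15 -0.1  -0.08] 0.342
8 13.88 [ 489.59 -187.45  117.85] [0.7 1.  3.3] [-0.07 -0.62  0.  ] 0.34
9 14.13 [ 487.3  -186.76  116.14] [ 0.  -0.6 -2.8] [-0.03 -0.04 -0.03] 0.34
drop?
```

It dropped at a turn of about -37°, close to the -33° predicted from the disc's grain and the notches I read. Pressing it home.

Run:
```python
from h import *
yaw=-2.34-np.radians(15+24)
s=bot.get_state(); p=s['tcp_pos']
hit=bot.movel([488.3,-187,111.5],[np.pi,0,yaw],max_speed=25,threshold=9)
s=bot.get_state(); print(hit,s['t'],s['tcp_pos'].round(2),s['contact_force'].round(1),s['wrist_torque'].round(2))
for n in ('wrist','side'): cv2.imwrite(f'pics/{n}5.png',imaging.capture(n))
crop('pics/side5.png','pics/side5c.png',270,80,410,220,5)
```

```text
True 14.3583 [ 487.79 -186.95  113.48] [-0.2  1.   5.1] [-0.03  0.08 -0.  ]
```

View pics/side5c.png

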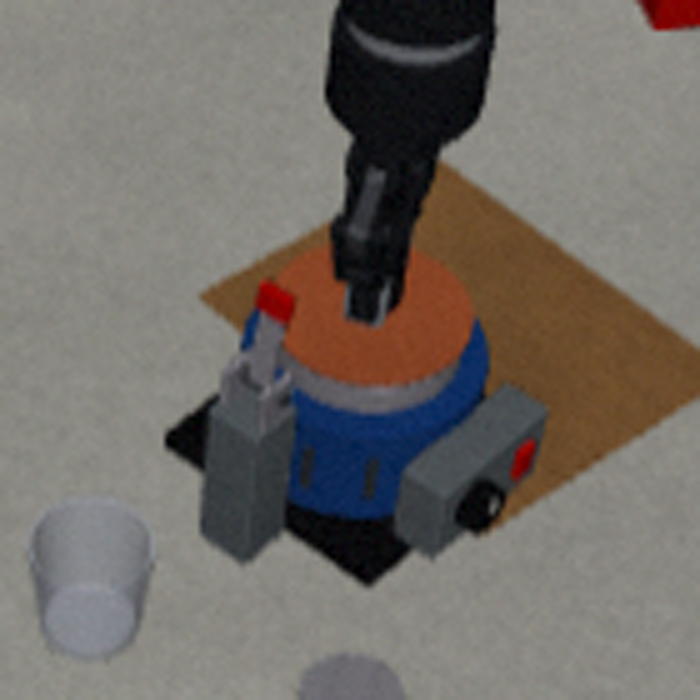

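TCP z = 113.48, exactly 5.0 mm lower, so the cover is home. Releasing, rising and checking.

Run:
```python
from h import *
import json
bot.grip(0.65)
s=bot.get_state(); print(s['tcp_pos'].round(1),s['contact_force'].round(1))
p=s['tcp_pos']
bot.movel([p[0],p[1],205],max_speed=150)
bot.dwell(.3)
W=cam('wrist'); json.dump({k:np.array(v).tolist() for k,v in W.items()},open('w6.json','w'))
for n in ('wrist','side','scene'): cv2.imwrite(f'pics/{n}6.png',imaging.capture(n))
print(bot.get_state()['t'],bot.get_state()['opening'])
crop('pics/side6.png','pics/side6c.png',270,80,410,220,5)
```

```text
[ 487.3 -186.6  112.8] [ 0.5 -0.8  0.2]
16.05 0.651506772897093
```

View pics/wrist6.png

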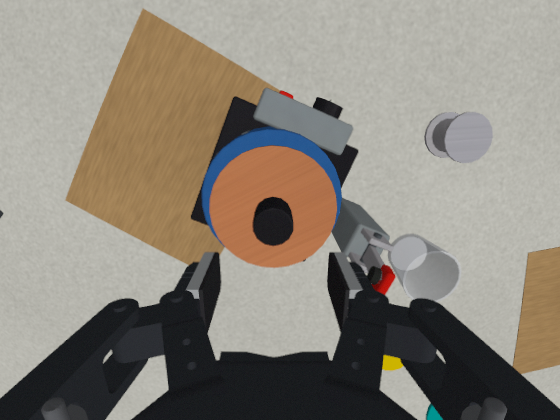

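View pics/side6c.png

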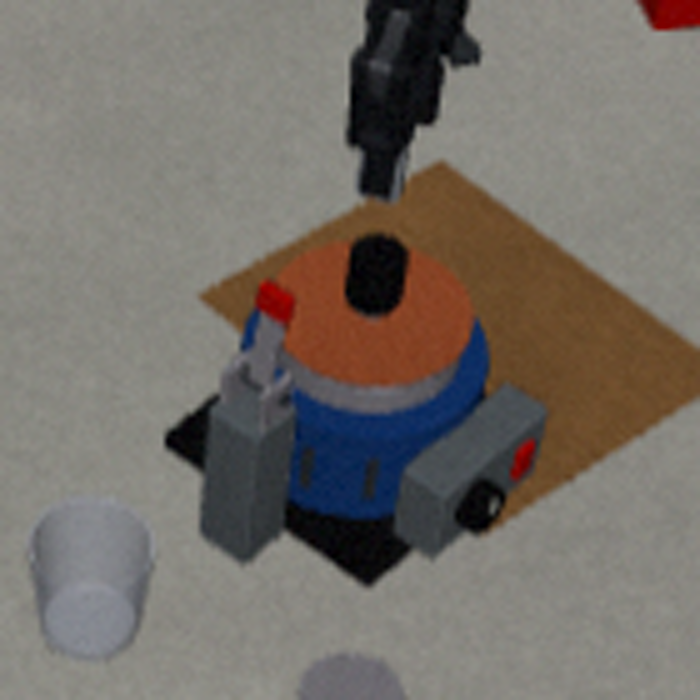

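Run:
```python
from h import *
import json; W=json.load(open('w1.json'))
f=lambda p,z:onz(W,[180+p[0]/4,100+p[1]/4],z)[:2]
for a,b in [((195,40),(95,515)),((198,40),(698,180)),((305,0),(277,110)),((277,110),(630,208))]:
    d=f(b,2)-f(a,2); print(np.degrees(np.arctan2(d[1],d[0]))%90)
W=json.load(open('w6.json')); c=np.array([488.0,-187])
crop('pics/wrist6.png','pics/w6c.png',320,190,420,310,5)
im=cv2.imread('pics/wrist6.png')
m=((im[...,2]>110)&(im[...,1]<60)&(im[...,0]<60)).astype(np.uint8); n,l,st,ce=cv2.connectedComponentsWithStats(m); print(st[1:],ce[1:])
S,D=cam('scene'),cam('side')
obs=[]
for nm,M,roi in (('scene6',S,(200,120,270,200)),('side6',D,(310,120,345,170))):
    im=cv2.imread(f'pics/{nm}.png').astype(int); m=((im[...,2]>110)&(im[...,1]<70)&(im[...,0]<70)).astype(np.uint8)
    k=np.zeros_like(m); x0,y0,x1,y1=roi; k[y0:y1,x0:x1]=1; m*=k
    n,l,st,ce=cv2.connectedComponentsWithStats(m); i=1+np.argmax(st[1:,4]); print(nm,st[i],ce[i]); obs.append((M,ce[i]))
w=np.argmin(np.hypot(*(0,0)))
print(tri(obs,(510,-105,165)))
```

```text
75.17355684981715
74.81429009418525
74.21250888719851
74.80161392735899
[[280  91  13   8  39]
 [377 265  18  30 249]] [[286.07692308  93.94871795]
 [385.96385542 280.29317269]]
scene6 [232 147   8   7  43] [235.55813953 150.04651163]
side6 [321 128  24  29 367] [333.91553134 143.11444142]
(array([ 495.36380974, -128.85633786,  143.54250297]), np.float64(0.5964238549561571))
```

View pics/w6c.png

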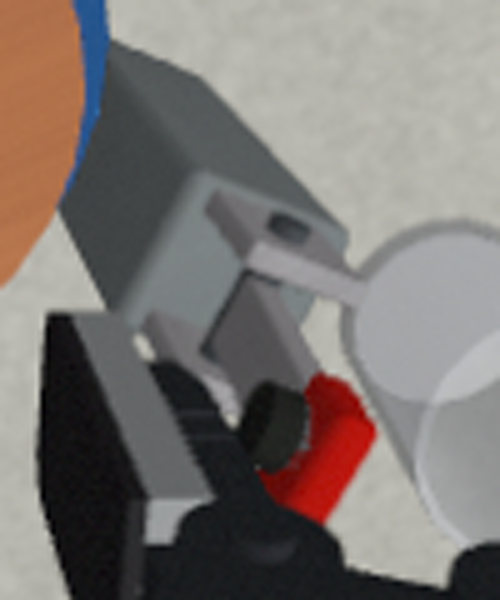

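The lever plane lies at 75° in the world frame, and three edge readings plus the tip agree on it. The hinge is near (511.5,-100,114). I'll shut the fingers, go behind the lever above the cup's height, and sweep it down along an arc.

```bash
cat > lev.py <<'E'
from h import *
c=np.array([488.2,-187.0]); a=np.radians(75); u=np.array([np.cos(a),np.sin(a)])
o=[np.pi,0,np.radians(-105)]
def P(r,z): return [*(c+r*u),z]
def arc(th,L=48,h=11,off=3.5):
    r=90-L*np.cos(th)+off*np.sin(th)+h; z=114+L*np.sin(th)+off*np.cos(th); return P(r,z)
E
python3 - <<'E'
from lev import *
for th in (1.6,.8,0): print(arc(th), solve_ik(arc(th),o))
bot.grip(0.0)
bot.move_ptp(P(122,215),o)
print(bot.movel(P(122,162),max_speed=120,threshold=10))
for th in np.arange(1.6,0.3,-0.2):
    hit=bot.movel(arc(th),max_speed=70,threshold=12)
    s=bot.get_state(); print(round(th,2),hit,s['tcp_pos'].round(1),s['contact_force'].round(1))
    if hit: break
print(s['t'])
for n in ('wrist','side','scene'): cv2.imwrite(f'pics/{n}7.png',imaging.capture(n))
crop('pics/side7.png','pics/side7c.png',270,80,410,220,5)
E
```

```text
[np.float64(515.6089587934403), np.float64(-84.70837320031929), np.float64(161.87733461793775)] [-0.30415901  0.33468513 -0.3701427   0.8659685   0.         -1.61315595]
[np.float64(506.33514618888427), np.float64(-119.31871302039477), np.float64(150.87156584589215)] [-0.37338869  0.34206334 -0.39097204  0.83776094  0.         -1.68238563]
[np.float64(501.9174093904336), np.float64(-135.8059312066794), np.float64(117.5)] [-0.40627178  0.3793777  -0.43339112  0.7580275   0.         -1.71526872]
False
1.6 False [515.7 -85.4 162.3] [ 0.4 -0.3 -0.1]
1.4 False [513.  -94.4 161.9] [-0.4 -0.2  0.7]
1.2 False [ 510.5 -103.5  159.8] [ 0.4  0.6 -0.1]
1.0 False [ 508.1 -112.1  156. ] [-0.5 -0.1 -0.6]
0.8 False [ 506.  -119.6  150.5] [ 0.1 -0.6  0.2]
0.6 False [ 504.2 -126.   143.5] [ 0.2 -0.1  0.3]
0.4 False [ 502.8 -130.9  135.4] [-0.2 -0.3 -0.2]
20.1917
```

View pics/side7c.png

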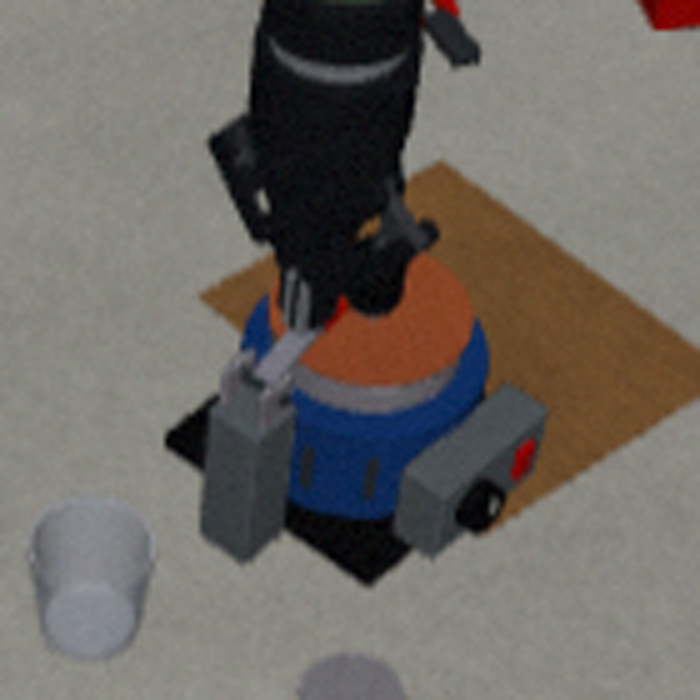

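View pics/wrist7.png

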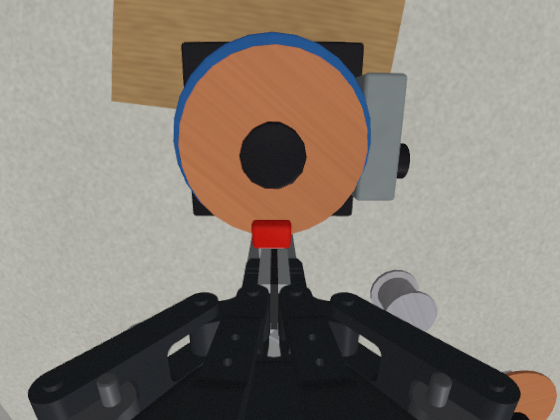

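The lever is following well: it's half-way down, with the red end at (271,233) in line with the fingers. Finishing the sweep until it presses.

Run:
```python
from lev import *
for th in (0.2,0.06):
    hit=bot.movel(arc(th),max_speed=60,threshold=12); 
    s=bot.get_state(); print(th,hit,s['tcp_pos'].round(1),s['contact_force'].round(1))
hit=bot.movel(P(53,111),max_speed=20,threshold=12)
bot.dwell(.3)
s=bot.get_state(); print(hit,s['tcp_pos'].round(2),s['contact_force'].round(1))
bot.movel(P(53,170),max_speed=120)
bot.movel(P(90,235),max_speed=150); bot.dwell(.3)
s=bot.get_state(); print(s['t'],s['contact_force'].round(1))
for n in ('wrist','side','scene'): cv2.imwrite(f'pics/{n}8.png',imaging.capture(n))
crop('pics/side8.png','pics/side8c.png',270,80,410,220,5)
```

```text
0.2 False [ 501.9 -134.2  126.4] [-0.3  0.2  0.4]
0.06 False [ 501.6 -135.5  119.9] [ 0.  -0.4  0.3]
True [ 502.41 -135.62  117.13] [-0.8  1.3  5.8]
23.075 [-0.4 -0.2 -1. ]
```

View pics/side8c.png

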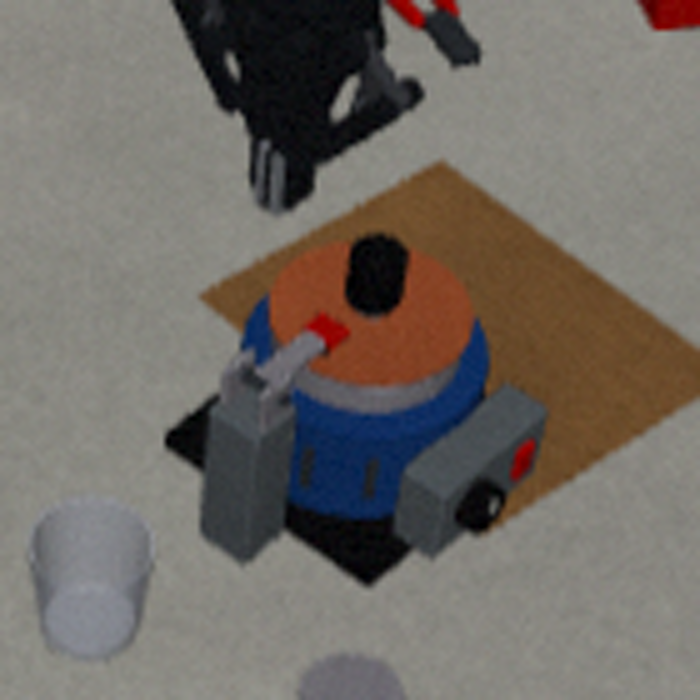

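View pics/wrist8.png

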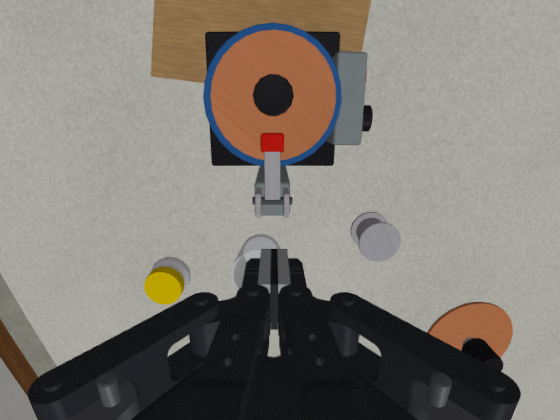

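View pics/scene8.png

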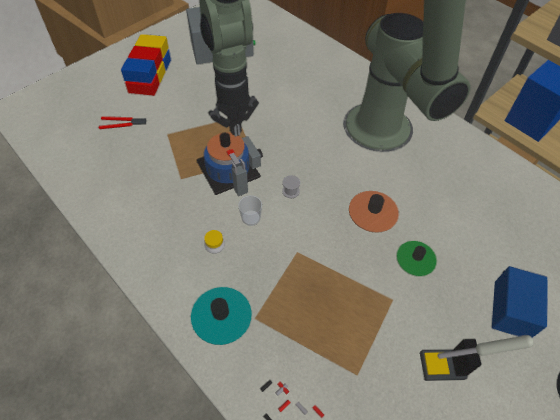

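```bash
python3 -c "
from bench import bot
print(bot.sign_off())"
```

```text
the job is handed in; nothing more can be done
None
```

I set the small orange cover on the pot and turned it until it dropped into the notches. I then lowered the red-tipped lever onto it and handed the job in at about 23 s of the 69 s allowed.

- **Cover:** The lugs first met the rim with the TCP at z = 118.5 mm. After about 37° of turn the cover dropped, and it bottomed at 113.5 mm, the expected 5 mm lower. The pictures after release show it centred and level.
- **Lever:** It swung down freely and met firm resistance with the fingertips at z = 117.1 mm. Lever level would put them at 117.5 mm, so its angle is about 0. The last pictures show it lying on the disc.
- **Surroundings:** The spool, cup and tin look unmoved in the last scene picture. The gripper was clear of everything, with only the usual noise of about 1 N on the force reading.

No check failed or disagreed. My first rough rim height from the two fixed cameras came out about 14 mm low, because I had aimed at the pot's inside. I used the wrist view and the given 102 mm instead.

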